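# Find the parts case that rattles and hold it out

### The job

One of the three sealed parts cases on the dark mat has a loose steel ball in it. Pick up and shake or rock the blue, then the yellow, then the red one, and stand those that do not rattle back flat on the dark mat. Finish still gripping the one that rattles, held out level and still over the middle of the green mat, about 20 cm up, with nothing else on the bench disturbed.

Things in the scene. Friction and masses are not known exactly. Their poses are not given: they have to be found in the camera images.
- blue_mid (a point): centre (half-way up) of the blue parts case, a closed plastic box (lid too) with a white paper label: 130 mm long (its x axis), 56 mm wide (y), 46 mm tall (z up); the three are alike but for colour. Standing on the dark mat its centre is 26 mm above the bench. It weighs 0.16 to 0.56 kg without the ball, at random, so weight alone does not tell; it cannot be opened
- blue_case: the blue case, origin at the centre of its underside. Its cavity is 122 x 48 x 36 mm. In one of the three cases, drawn afresh each time, a loose 130 g steel ball, 32 mm across, rolls about: tipped lengthwise 0.25 rad or more it runs to the low end, up to 45 mm from the middle, and strikes it, jolting the hand; levelled again, it mostly stays there (weight off-centre). In the other two nothing moves
- yellow_mid (a point): centre (half-way up) of the yellow parts case, a closed plastic box (lid too) with a white paper label: 130 mm long (its x axis), 56 mm wide (y), 46 mm tall (z up); the three are alike but for colour. Standing on the dark mat its centre is 26 mm above the bench. It weighs 0.16 to 0.56 kg without the ball, at random, so weight alone does not tell; it cannot be opened
- yellow_case: the yellow case, origin at the centre of its underside. Its cavity is 122 x 48 x 36 mm. In one of the three cases, drawn afresh each time, a loose 130 g steel ball, 32 mm across, rolls about: tipped lengthwise 0.25 rad or more it runs to the low end, up to 45 mm from the middle, and strikes it, jolting the hand; levelled again, it mostly stays there (weight off-centre). In the other two nothing moves
- red_mid (a point): centre (half-way up) of the red parts case, a closed plastic box (lid too) with a white paper label: 130 mm long (its x axis), 56 mm wide (y), 46 mm tall (z up); the three are alike but for colour. Standing on the dark mat its centre is 26 mm above the bench. It weighs 0.16 to 0.56 kg without the ball, at random, so weight alone does not tell; it cannot be opened
- red_case: the red case, origin at the centre of its underside. Its cavity is 122 x 48 x 36 mm. In one of the three cases, drawn afresh each time, a loose 130 g steel ball, 32 mm across, rolls about: tipped lengthwise 0.25 rad or more it runs to the low end, up to 45 mm from the middle, and strikes it, jolting the hand; levelled again, it mostly stays there (weight off-centre). In the other two nothing moves
- parts_mat: dark rubber mat that the cases stand on, in a row along its y axis about 125 mm apart, colours in any order, cases lying roughly along the mat's x axis; 180 mm (x) by 400 mm (y), 3 mm thick, fixed; origin at the centre of its underside, at bench height
- green_mat_mid (a point): centre of the upper face of the square green cutting mat with yellow lines, 170 x 170 mm, 3 mm thick, fixed, on the side of the dark mat away from the robot: the hand-over place
- screwdriver: a screwdriver lying just beyond one end of the dark mat (+y side); leave it alone
- glue_jar: a small glue jar, 52 mm across, 75 mm tall, just beyond the other end of the dark mat (-y side); leave it alone
- tape_roll: a roll of amber tape lying flat, 90 mm across, 24 mm tall, left of the green mat; leave it alone
- spray_can: a blue spray can, 60 mm across, 190 mm tall, far left; leave it alone
- wrench: a steel wrench lying flat right of the green mat; leave it alone
- mug: a white mug, 80 mm across, 90 mm tall, at the left; leave it alone
- sanding_block: a cork sanding block, 110 x 60 x 35 mm, at the right; leave it alone

How it is judged:
On the way, in this order (a step that is already met when the one before it is completed fails the run):
1. the blue case is held in the fingers clear of the mat (centre at least 55 mm above the bench) and shaken (faster than 0.15 m/s or 0.5 rad/s at some moment) (height (world z) of blue_mid above 0.055 m and contact force between blue_case and the fingers above 1 N and (linear speed of blue_case above 0.15 m/s or angular speed of blue_case above 0.5 rad/s)).
2. the yellow case is held in the fingers clear of the mat (centre at least 55 mm above the bench) and shaken (faster than 0.15 m/s or 0.5 rad/s at some moment) (height (world z) of yellow_mid above 0.055 m and contact force between yellow_case and the fingers above 1 N and (linear speed of yellow_case above 0.15 m/s or angular speed of yellow_case above 0.5 rad/s)).
3. the red case is held in the fingers clear of the mat (centre at least 55 mm above the bench) and shaken (faster than 0.15 m/s or 0.5 rad/s at some moment) (height (world z) of red_mid above 0.055 m and contact force between red_case and the fingers above 1 N and (linear speed of red_case above 0.15 m/s or angular speed of red_case above 0.5 rad/s)).
At the end, for the whole second after the job is handed in: The case with the ball in it is held in the fingers, its centre within 60 mm of the middle of the green mat seen from above and 120 to 320 mm above the bench, tilted less than 0.2 rad, at rest; the other two stand flat on the dark mat (centres over it, tilted less than 0.1 rad), at rest and let go (((distance between steel_ball_center and blue_mid below 0.075 m and horizontal distance between blue_mid and green_mat_mid below 0.06 m and height (world z) of blue_mid between 0.12 and 0.32 m and angle between blue_mid's own z axis and vertical below 0.2 rad and contact force between blue_case and the fingers above 1 N and linear speed of blue_case below 0.04 m/s and height (world z) of each of yellow_mid, red_mid below 0.031 m and angle between each of yellow_mid, red_mid's own z axis and vertical below 0.1 rad and linear speed of each of yellow_case, red_case below 0.03 m/s and contact force between each of yellow_case, red_case and the fingers below 0.1 N and x of yellow_mid in the frame of parts_mat between -0.09 and 0.09 m and y of yellow_mid in the frame of parts_mat between -0.2 and 0.2 m and x of red_mid in the frame of parts_mat between -0.09 and 0.09 m and y of red_mid in the frame of parts_mat between -0.2 and 0.2 m) or (distance between steel_ball_center and yellow_mid below 0.075 m and horizontal distance between yellow_mid and green_mat_mid below 0.06 m and height (world z) of yellow_mid between 0.12 and 0.32 m and angle between yellow_mid's own z axis and vertical below 0.2 rad and contact force between yellow_case and the fingers above 1 N and linear speed of yellow_case below 0.04 m/s and height (world z) of each of blue_mid, red_mid below 0.031 m and angle between each of blue_mid, red_mid's own z axis and vertical below 0.1 rad and linear speed of each of blue_case, red_case below 0.03 m/s and contact force between each of blue_case, red_case and the fingers below 0.1 N and x of blue_mid in the frame of parts_mat between -0.09 and 0.09 m and y of blue_mid in the frame of parts_mat between -0.2 and 0.2 m and x of red_mid in the frame of parts_mat between -0.09 and 0.09 m and y of red_mid in the frame of parts_mat between -0.2 and 0.2 m) or (distance between steel_ball_center and red_mid below 0.075 m and horizontal distance between red_mid and green_mat_mid below 0.06 m and height (world z) of red_mid between 0.12 and 0.32 m and angle between red_mid's own z axis and vertical below 0.2 rad and contact force between red_case and the fingers above 1 N and linear speed of red_case below 0.04 m/s and height (world z) of each of blue_mid, yellow_mid below 0.031 m and angle between each of blue_mid, yellow_mid's own z axis and vertical below 0.1 rad and linear speed of each of blue_case, yellow_case below 0.03 m/s and contact force between each of blue_case, yellow_case and the fingers below 0.1 N and x of blue_mid in the frame of parts_mat between -0.09 and 0.09 m and y of blue_mid in the frame of parts_mat between -0.2 and 0.2 m and x of yellow_mid in the frame of parts_mat between -0.09 and 0.09 m and y of yellow_mid in the frame of parts_mat between -0.2 and 0.2 m))); the arm keeps its last pose, push and grip.
It fails at once if one of the other things on the bench (screwdriver, glue jar, tape roll, spray can, wrench, mug, sanding block) is moved more than 30 mm (distance of any of screwdriver, glue_jar, tape_roll, spray_can, wrench, mug, sanding_block from where it was at the start of the episode above 0.03 m).
It also fails if it takes over 72 s, if anything falls off the work surface, if the arm or the gripper's body presses on something with over 40 N, if the wrist force passes 120 N, or if a joint passes its speed limit or range.

### The arm

A 7-joint arm with a two-finger parallel gripper is mounted at the origin on the work surface. World frame = base frame: x ahead of the robot, y to its left, z up, the work surface at z = 0. Lengths are in m, angles in rad, forces in N, time in s.
With the tool pointing down it reaches from about 0.375 to 0.925 m from the base axis. Payload 3.1 kg.
Tool frame: the origin (TCP) lies midway between the tips of the shut fingers; the grasp point (between the pads) lies 19 mm behind it; z points along the fingers, y is the line along which they close (so a half turn about z gives the same grasp; the last joint's range is limited). The gripper opens to 85 mm and grips with 20 to 120 N. Pads are 22 mm wide; open, the fingers measure 114 mm over their backs; the gripper's body (76 mm by 85 mm) begins 54 mm behind the grasp point. The pads swing forward as they close: fully open they stand 13 mm farther back than shut.
Start: joints at [-0.098, 0.383, 0.044, 1.598, -0.018, 1.161, -0.05], TCP at [0.65, 0, 0.231] pointing down, gripper open.
Joint ranges: [-2.61, 2.61], [-0.41, 2.15], [-1.48, 1.57], [0, 2.5], [-1.57, 4.71], [0.05, 1.97], [-2.85, 2.85]. Speed limits (rad/s): [2.79, 2.79, 3.14, 3.14, 3.14, 3.14, 3.14].

### API

Orientations are given as a 3x3 rotation matrix whose columns are the frame's x, y, z axes.
In Python, from workcell import * gives the robot as it stands. The module is installed in compiled form; this text tells all that it offers.
- The arm moves only by the tool play_rows, never from a script. Its argument "commands" is a list of rows, each a list of 5 numbers: the shift along the world's x, y, z in units of 25 mm (1.0 is 25 mm), then the turn about the world's z in units of 8 degrees (1.0 is 8 degrees), then the opening, from -1 (shut) to 1 (fully open). A call has 1 to 5 rows; each row is the pose to reach, as a shift and turn from the pose commanded when the call began; what a row does not reach only later rows make up. A row lasts 1/10 s, in which the tool goes at most 50 mm and 8.59 degrees, less where a joint would pass 70% of its speed; a pose out of reach is approached as far as the arm can. A call with a gripper value outside its range is refused whole. The fingers move at their own pace and stop on an object; "grip_force" is the grip in N (left out, the last holds). Time passes only in rows, so rows that repeat a pose let the fingers close. It gives the time, the measured TCP pose, the force, the opening and the grip force at its end, in the units of the state.
- observe(): the state, without advancing time (a new reading comes with each control period).
- snapshot(name): name is "scene" or "side" or "wrist"; returns a dict with "frame" (384x512x3 uint8, red, green, blue), "vertical_fov" (degrees; the focal length in pixels is half the picture's height over the tangent of half this angle, whatever the lens; pixels are square), "cx", "cy" (the principal point, pixels), "R" (3x3) and "t" (3): a world point X has camera coordinates R X + t; the wrist camera has in their place "mount" (4x4, takes a point from camera to tool coordinates, whose origin is the TCP and whose axes are the flange's). Camera axes: x right, y down, z forward; pixel columns grow to the right and rows downward; lengths in m; the calibration is good to about 2 mm. A picture is of the moment at which its call begins: read the wrist's pose just before it. There is no depth.
- finish_job(): hands the job in; it is judged then, once.
The state is a dict: "time": time; "q": joint angles; "qvel": joint speeds; "effort": joint torques, N m; "position": TCP position; "tcp_rot": TCP orientation; "force": force on the tool from outside, world axes, zero at the start; "ft_torque": the same for the moment, N m; "grip_width": finger opening in m; "gripper_force": force on a finger pad.
Only numpy, scipy, OpenCV 4.12 (cv2) and the standard library are available. Lean on these libraries where they do the work, as an engineer would, in place of code of your own. Each camera call takes 0.05 s, during which the arm holds its last target. There are 200 camera calls.

## Working session

There is one attempt and no reset: what is moved stays moved. The work goes in short steps, Python scripts to look and compute and a tool call to move; the robot and the scene stay as the last step left them, time stands still between calls to the robot, and variables do not carry over. Pictures are saved under pics/ and viewed, at most 10 in all, crops included, and the job is handed in when it is done.

Besides the shell and the picture viewer there is one more tool, called after "Call:" by a JSON object that holds its "fn" and its "kwargs", one argument or row to a line. play_rows: Moves the arm, as the interface text tells. Its arguments: {"type":"object","properties":{"commands":{"type":"array","items":{"type":"array","items":{"type":"number"}}},"grip_force":{"type":"number"}},"required":["commands"]}

```bash
mkdir -p pics; cat > h.py <<'E'
from workcell import *
import numpy as np, cv2
def cam(name):
    s=snapshot(name); 
    f=s["frame"].shape[0]/2/np.tan(np.radians(s["vertical_fov"])/2)
    return s,f
def ray(s,f,u,v,z,st=None):
    d=np.array([(u-s["cx"])/f,(v-s["cy"])/f,1])
    if "mount" in s:
        T=np.eye(4);T[:3,:3]=st["tcp_rot"];T[:3,3]=st["position"]
        M=T@np.array(s["mount"]); o=M[:3,3]; d=M[:3,:3]@d
    else:
        R=np.array(s["R"]); o=-R.T@np.array(s["t"]); d=R.T@d
    return o+d*(z-o[2])/d[2]
E
python3 - <<'E'
from h import *
s,f=cam("scene"); print(s["frame"].shape,f,s["cx"],s["cy"],s["R"],s["t"])
cv2.imwrite("pics/a.png",cv2.resize(s["frame"][:,:,::-1],(800,600)))
st=observe(); print(st)
E
```

```text
(384, 512, 3) 427.6840867335855 260.8459553852831 186.3357824900366 [[ 0.43489301  0.9004246  -0.01017847]
 [ 0.7489646  -0.36796892 -0.55104528]
 [-0.49992009  0.23202243 -0.83441326]] [-0.24231421 -0.39890837  1.54814579]
{'time': 0.05, 'q': array([-0.09780947,  0.38383957,  0.04385432,  1.59959289, -0.01792385,
        1.16120177, -0.04987458]), 'qvel': array([ 0.00071075, -0.00022284,  0.00127898,  0.00028973,  0.0003602 ,
       -0.00035305,  0.00091006]), 'effort': array([ 2.01374700e-03, -4.35046327e+01,  1.02970496e+00, -2.50664860e+01,
        1.08466472e-02,  5.90929849e-03, -1.80890822e-05]), 'position': array([ 6.49047299e-01, -6.11934865e-06,  2.29875771e-01]), 'tcp_rot': array([[-8.60958626e-05,  9.99996497e-01, -2.64562576e-03],
       [ 9.99999988e-01,  8.57566200e-05, -1.28340917e-04],
       [-1.28113587e-04, -2.64563677e-03, -9.99996492e-01]]), 'force': array([-0.4378338 , -0.00650738,  0.03796257]), 'ft_torque': array([0.02716374, 0.05045165, 0.0220727 ]), 'gripper_force': 0.0, 'grip_width': 0.08521163427524958}
```

View pics/a.png

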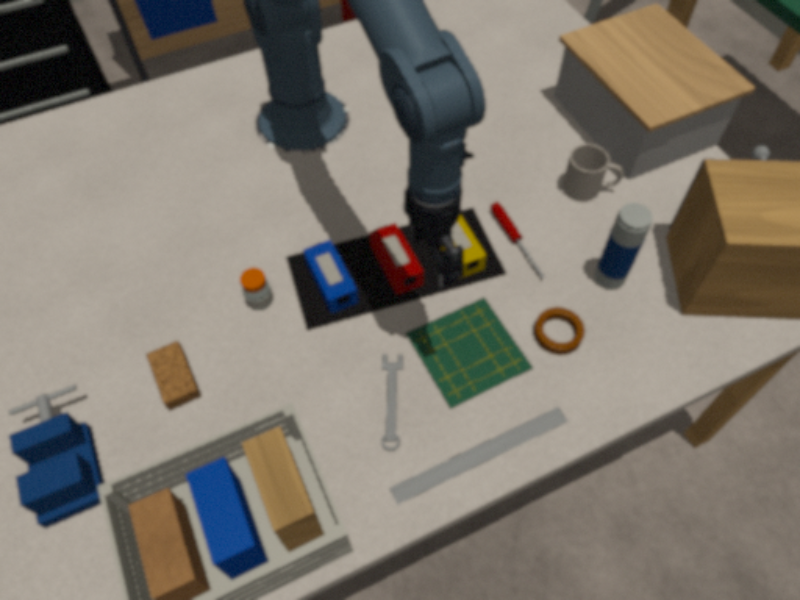

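The scene shows the dark mat with blue (330,275), red (397,258) and yellow (467,247, partly hidden by the gripper). The green mat is at about (470,352), the jar at (255,287) and the screwdriver at (515,240). Next I'll take an enlarged crop.

```bash
python3 - <<'E'
from h import *
s,f=cam("scene")
c=s["frame"][125:265,175:365,::-1]
cv2.imwrite("pics/b.png",cv2.resize(c,None,fx=4,fy=4,interpolation=cv2.INTER_CUBIC))
for n,(u,v,z) in dict(matL0=(288,257,.003),matL1=(307,327,.003),matR1=(505,272,.003),matR0=(474,210,.003),g0=(410,328,.003),g1=(485,300,.003),g2=(531,367,.003),g3=(454,405,.003)).items(): print(n,ray(s,f,u/1.5625,v/1.5625,z).round(3))
E
```

```text
matL0 [ 0.361 -0.169  0.003]
matL1 [ 0.529 -0.193  0.003]
matR1 [0.583 0.198 0.003]
matR0 [0.418 0.22  0.003]
g0 [ 0.614 -0.023  0.003]
g1 [0.622 0.132 0.003]
g2 [0.781 0.135 0.003]
g3 [ 0.785 -0.022  0.003]
```

View pics/b.png

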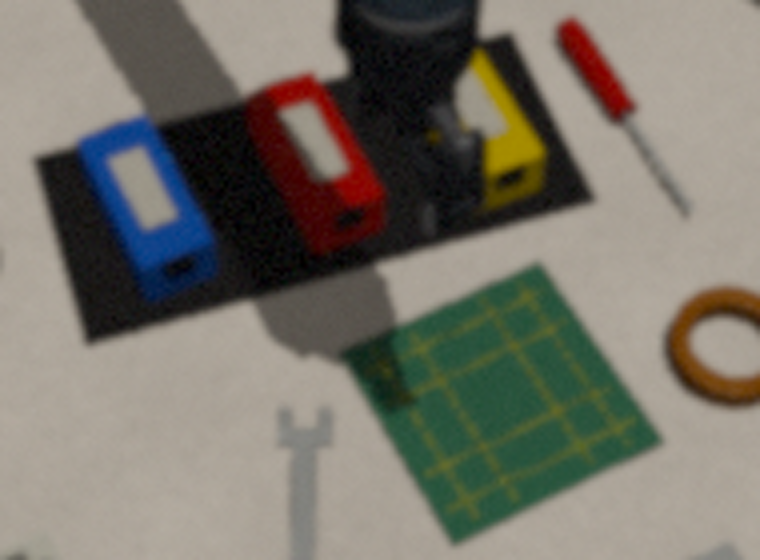

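Crop: the blue label is centred near (143,188), the red one near (315,140) and the yellow one near (485,105, partly hidden). The blue top corners are about (80,140), (150,120), (215,245) and (147,272).

```bash
python3 - <<'E'
from h import *
s,f=cam("scene")
P=dict(bL=(143,188),b0=(80,140),b1=(150,120),b2=(215,245),b3=(147,272),rL=(315,140),r0=(248,98),r1=(313,76),r2=(384,192),r3=(314,225),y1=(478,52),y2=(545,155),y3=(482,182),yla=(510,135),ylb=(463,80),
bla=(107,155),blb=(140,147),blc=(180,222),bld=(148,230),rla=(280,107),rlb=(310,99),rlc=(352,172),rld=(320,183))
for n,(u,v) in P.items(): print(n,ray(s,f,175+(u-1.5)/4,125+(v-1.5)/4,.049).round(3))
E
```

```text
bL [ 0.455 -0.114  0.049]
b0 [ 0.393 -0.14   0.049]
b1 [ 0.399 -0.086  0.049]
b2 [ 0.524 -0.087  0.049]
b3 [ 0.524 -0.139  0.049]
rL [0.471 0.017 0.049]
r0 [ 0.412 -0.011  0.049]
r1 [0.415 0.042 0.049]
r2 [0.536 0.042 0.049]
r3 [ 0.54  -0.016  0.049]
y1 [0.45  0.167 0.049]
y2 [0.559 0.164 0.049]
y3 [0.56  0.111 0.049]
yla [0.531 0.15  0.049]
ylb [0.469 0.143 0.049]
bla [ 0.415 -0.127  0.049]
blb [ 0.419 -0.102  0.049]
blc [ 0.495 -0.102  0.049]
bld [ 0.491 -0.125  0.049]
rla [0.431 0.007 0.049]
rlb [0.434 0.031 0.049]
rlc [0.51  0.029 0.049]
rld [0.508 0.004 0.049]
```

Blue's centre is about (0.460,-0.113), red's (0.476,0.014) and yellow's (0.495,0.138), each with yaw near 0. The sizes match. I'll move above blue and turn 90°.

Call:
{"fn": "play_rows", "kwargs": {
  "commands": [
    [-1.5, -0.9, -0.3, 1, 1],
    [-3, -1.8, -0.6, 2, 1],
    [-4.5, -2.7, -0.9, 3, 1],
    [-6, -3.6, -1.2, 4, 1],
    [-7.5, -4.5, -1.5, 5, 1]
  ],
  "grip_force": 60
}}

```text
time: 0.65
position: [0.4606, -0.1133, 0.1932]
tcp_rot: [[-0.647, 0.762, -0.0], [0.762, 0.647, -0.0], [0.0, -0.0, -1.0]]
force: [-0.5, -0.9, -0.4]
grip_width: 0.0852
gripper_force: 0.0
```

Call:
{"fn": "play_rows", "kwargs": {
  "commands": [
    [0, 0, 0, 1, 1],
    [0, 0, 0, 2, 1],
    [0, 0, 0, 3, 1],
    [0, 0, 0, 4, 1],
    [0, 0, 0, 5, 1]
  ]
}}

```text
time: 1.15
position: [0.4621, -0.1125, 0.1935]
tcp_rot: [[-0.986, 0.168, -0.001], [0.168, 0.986, 0.0], [0.001, -0.0, -1.0]]
force: [-0.5, 0.7, -0.2]
grip_width: 0.0856
gripper_force: 0.0
```

Call:
{"fn": "play_rows", "kwargs": {
  "commands": [
    [0, 0, 0, 1, 1],
    [0, 0, 0, 1.25, 1],
    [0, 0, 0, 1.25, 1],
    [0, 0, 0, 1.25, 1]
  ]
}}

```text
time: 1.55
position: [0.4623, -0.1125, 0.1936]
tcp_rot: [[-1.0, 0.001, -0.0], [0.001, 1.0, 0.0], [0.0, 0.0, -1.0]]
force: [0.4, 1.6, 0.1]
grip_width: 0.0854
gripper_force: 0.0
```

```bash
cat > w.py <<'E'
from h import *
import sys
st=observe(); s,f=cam("wrist")
np.save("w.npy",s["frame"])
import pickle; pickle.dump((st,s,f),open("w.pkl","wb"))
print(st["position"],st["q"].round(2),st["tcp_rot"].round(3).tolist(),st["grip_width"])
cv2.imwrite("pics/%s.png"%sys.argv[1],cv2.resize(s["frame"][:,:,::-1],(768,576)))
# colour fit
h=cv2.cvtColor(s["frame"],cv2.COLOR_RGB2HSV)
R=dict(blue=[(100,125)],yellow=[(20,35)],red=[(0,6),(174,180)])
for n,rs in R.items():
    m=sum(((h[...,0]>=a)&(h[...,0]<=b)&(h[...,1]>140)&(h[...,2]>60)).astype(np.uint8) for a,b in rs)
    cs,_=cv2.findContours(m,cv2.RETR_EXTERNAL,cv2.CHAIN_APPROX_NONE)
    if not cs: continue
    c=max(cs,key=cv2.contourArea)
    if cv2.contourArea(c)<300: continue
    p=np.array([ray(s,f,u,v,.049,st)[:2] for u,v in c[:,0]],np.float32)
    print(n,cv2.contourArea(c),cv2.minAreaRect(p),p.min(0),p.max(0))
E
python3 w.py c
```

```text
[ 0.46226746 -0.11249258  0.19359257] [ 0.18  0.1  -0.03  2.04  0.    1.    1.72] [[-1.0, 0.001, -0.0], [0.001, 1.0, 0.0], [0.0, 0.0, -1.0]] 0.0854218074465811
blue 6558.5 ((0.4538344144821167, -0.11239869892597198), (0.12954819202423096, 0.05679341033101082), 0.0004418763273861259) [ 0.38906014 -0.14079499] [ 0.51860833 -0.08400152]
yellow 6378.5 ((0.4873642325401306, 0.12450887262821198), (0.08642934262752533, 0.13425768911838531), 88.59548950195312) [0.41968858 0.08030496] [0.55472267 0.16705404]
red 7748.5 ((0.4697236120700836, 0.010139565914869308), (0.07039923220872879, 0.13183382153511047), 88.60797119140625) [ 0.4031664  -0.02575367] [0.53574234 0.04658351]
```

View pics/c.png

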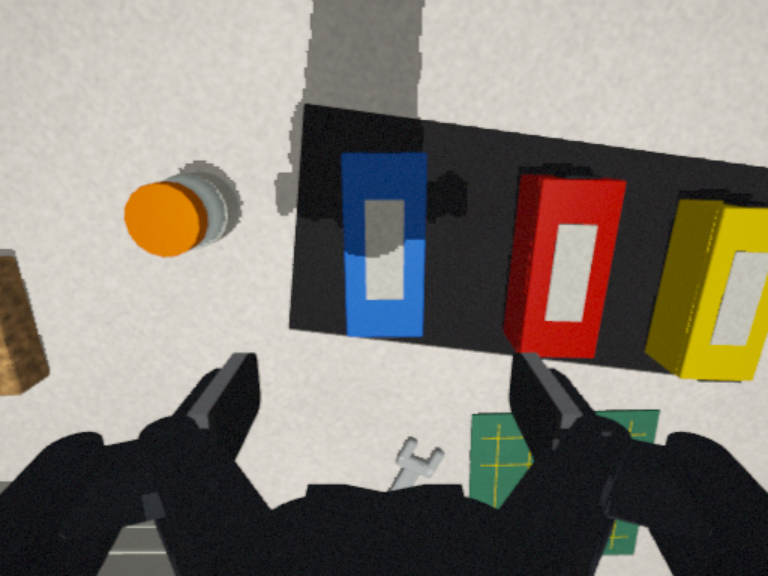

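Wrist view: blue lies directly below, its top spanning (342–427, 152–336). The fit gives 129.5 x 56.8 mm centred at (0.454,-0.112) with yaw 0. I'll descend and grip.

Call:
{"fn": "play_rows", "kwargs": {
  "commands": [
    [-0.3, 0, -1.6, 0, 1],
    [-0.33, 0, -3.4, 0, 1],
    [-0.33, 0, -5.2, 0, 1],
    [-0.33, 0, -6.6, 0, 1],
    [-0.33, 0, -7.3, 0, 1]
  ],
  "grip_force": 80
}}

```text
time: 2.1
position: [0.4515, -0.1119, 0.0081]
tcp_rot: [[-1.0, 0.0, -0.006], [0.0, 1.0, 0.001], [0.006, 0.001, -1.0]]
force: [0.9, -0.6, -1.1]
grip_width: 0.0855
gripper_force: 0.0
```

Call:
{"fn": "play_rows", "kwargs": {
  "commands": [
    [0, 0, 0, 0, 1],
    [0, 0, 0, 0, 0],
    [0, 0, 0, 0, -1],
    [0, 0, 0, 0, -1],
    [0, 0, 0, 0, -1]
  ]
}}

```text
time: 2.6
position: [0.4563, -0.1128, 0.0131]
tcp_rot: [[-1.0, 0.0, 0.004], [0.0, 1.0, -0.001], [-0.004, -0.001, -1.0]]
force: [-0.1, -0.1, 5.3]
grip_width: 0.0547
gripper_force: 85.5
```

Call:
{"fn": "play_rows", "kwargs": {
  "commands": [
    [0, 0, 0, 0, -1],
    [0, 0, 0, 0, -1],
    [0, 0, 0, 0, -1]
  ]
}}

```text
time: 2.9
position: [0.4563, -0.1128, 0.0131]
tcp_rot: [[-1.0, 0.0, 0.004], [0.0, 1.0, -0.001], [-0.004, -0.001, -1.0]]
force: [-0.5, -0.5, 6.9]
grip_width: 0.0553
gripper_force: 85.6
```

```bash
cat > o.py <<'E'
from h import *
st=observe(); print({k:np.round(st[k],4).tolist() for k in("time","position","force","ft_torque","grip_width","gripper_force")})
E
python3 o.py
```

```text
{'time': 2.9, 'position': [0.4563, -0.1128, 0.0131], 'force': [-0.5282, -0.4977, 6.9479], 'ft_torque': [0.0945, 0.0933, 0.0151], 'grip_width': 0.0553, 'gripper_force': 85.6364}
```

Call:
{"fn": "play_rows", "kwargs": {
  "commands": [
    [0, 0, 0.6, 0, -1],
    [0, 0, 1.6, 0, -1],
    [0, 0, 2.8, 0, -1],
    [0, 0, 3.8, 0, -1],
    [0, 0, 4.4, 0, -1]
  ]
}}

```text
time: 3.4
position: [0.4548, -0.1127, 0.1233]
tcp_rot: [[-1.0, 0.0, 0.003], [0.0, 1.0, -0.001], [-0.003, -0.001, -1.0]]
force: [0.8, -0.2, -2.6]
grip_width: 0.0548
gripper_force: 84.9
```

Call:
{"fn": "play_rows", "kwargs": {
  "commands": [
    [0, 0, 0, 0, -1],
    [0, 0, 0, 0, -1],
    [0, 0, 0, 0, -1],
    [0, 0, 0, 0, -1],
    [0, 0, 0, 0, -1]
  ]
}}

```text
time: 3.9
position: [0.4534, -0.1123, 0.1202]
tcp_rot: [[-1.0, -0.0, -0.002], [-0.0, 1.0, 0.0], [0.002, 0.0, -1.0]]
force: [0.1, 0.2, -1.2]
grip_width: 0.055
gripper_force: 84.9
```

```bash
python3 o.py
```

```text
{'time': 3.9, 'position': [0.4534, -0.1123, 0.1202], 'force': [0.0928, 0.2409, -1.2198], 'ft_torque': [0.0115, -0.0359, -0.0212], 'grip_width': 0.055, 'gripper_force': 84.935}
```

Call:
{"fn": "play_rows", "kwargs": {
  "commands": [
    [2, 0, 0, 0, -1],
    [4, 0, 0, 0, -1],
    [4, 0, 0, 0, -1],
    [4, 0, 0, 0, -1],
    [4, 0, 0, 0, -1]
  ]
}}

```text
time: 4.4
position: [0.5527, -0.1126, 0.1202]
tcp_rot: [[-1.0, 0.0, -0.003], [0.0, 1.0, 0.0], [0.003, 0.0, -1.0]]
force: [0.3, 0.6, -2.2]
grip_width: 0.055
gripper_force: 84.9
```

Call:
{"fn": "play_rows", "kwargs": {
  "commands": [
    [0, 0, 0, 0, -1],
    [0, 0, 0, 0, -1],
    [0, 0, 0, 0, -1],
    [0, 0, 0, 0, -1],
    [0, 0, 0, 0, -1]
  ]
}}

```text
time: 4.9
position: [0.5541, -0.1125, 0.1215]
tcp_rot: [[-1.0, 0.0, 0.0], [0.0, 1.0, -0.0], [-0.0, -0.0, -1.0]]
force: [-0.4, -0.8, -1.4]
grip_width: 0.0552
gripper_force: 84.9
```

```bash
python3 o.py
```

```text
{'time': 4.9, 'position': [0.5541, -0.1125, 0.1215], 'force': [-0.3738, -0.8223, -1.3675], 'ft_torque': [0.0053, 0.0026, -0.0058], 'grip_width': 0.0552, 'gripper_force': 84.8993}
```

Call:
{"fn": "play_rows", "kwargs": {
  "commands": [
    [-2, 0, 0, 0, -1],
    [-4, 0, 0, 0, -1],
    [-4, 0, 0, 0, -1],
    [-4, 0, 0, 0, -1],
    [-4, 0, 0, 0, -1]
  ]
}}

```text
time: 5.4
position: [0.456, -0.1126, 0.1222]
tcp_rot: [[-1.0, -0.0, 0.003], [-0.0, 1.0, -0.0], [-0.003, -0.0, -1.0]]
force: [1.3, -0.5, -2.5]
grip_width: 0.0549
gripper_force: 84.9
```

Call:
{"fn": "play_rows", "kwargs": {
  "commands": [
    [0, 0, 0, 0, -1],
    [0, 0, 0, 0, -1],
    [0, 0, 0, 0, -1],
    [0, 0, 0, 0, -1],
    [0, 0, 0, 0, -1]
  ]
}}

```text
time: 5.9
position: [0.4544, -0.1125, 0.1212]
tcp_rot: [[-1.0, -0.0, -0.0], [-0.0, 1.0, 0.0], [0.0, 0.0, -1.0]]
force: [0.2, -0.4, -2.4]
grip_width: 0.0548
gripper_force: 84.9
```

```bash
python3 o.py
```

```text
{'time': 5.9, 'position': [0.4544, -0.1125, 0.1212], 'force': [0.1976, -0.3872, -2.4166], 'ft_torque': [-0.0114, 0.0307, -0.0179], 'grip_width': 0.0548, 'gripper_force': 84.8921}
```

```bash
cat > avg.py <<'E'
from h import *
import sys
A=[]
for i in range(int(sys.argv[1])):
    st=observe(); A.append(np.r_[st["force"],st["ft_torque"]]); snapshot("side")
A=np.array(A); print("mean",A.mean(0).round(3),"se",(A.std(0)/len(A)**.5).round(3)); st=observe(); print(st["time"],st["position"].round(4))
E
python3 avg.py 10
```

```text
mean [-0.093 -0.267 -2.269  0.009 -0.01   0.005] se [0.11  0.13  0.118 0.009 0.01  0.008]
6.4 [ 0.4542 -0.1125  0.1213]
```

Call:
{"fn": "play_rows", "kwargs": {
  "commands": [
    [2, 0, 0, 0, -1],
    [4, 0, 0, 0, -1],
    [2, 0, 0, 0, -1],
    [0, 0, 0, 0, -1],
    [2, 0, 0, 0, -1]
  ]
}}

```text
time: 6.9
position: [0.4407, -0.1068, 0.0944]
tcp_rot: [[-0.996, 0.005, -0.092], [0.004, 1.0, 0.011], [0.092, 0.01, -0.996]]
force: [-14.6, 1.7, -11.8]
grip_width: 0.0553
gripper_force: 84.9
```

Call:
{"fn": "play_rows", "kwargs": {
  "commands": [
    [2, 0, 0, 0, -1],
    [2, 0, 0, 0, -1],
    [2, 0, 0, 0, -1],
    [2, 0, 0, 0, -1],
    [2, 0, 0, 0, -1]
  ]
}}

```text
time: 7.4
position: [0.5548, -0.1129, 0.122]
tcp_rot: [[-1.0, 0.0, 0.001], [0.0, 1.0, -0.0], [-0.001, -0.0, -1.0]]
force: [0.2, -0.5, -2.7]
grip_width: 0.0549
gripper_force: 85.1
```

```bash
python3 avg.py 10
```

```text
mean [ 0.059  0.162 -2.101 -0.01   0.004 -0.006] se [0.1   0.191 0.139 0.007 0.005 0.011]
7.9 [ 0.5542 -0.1125  0.1213]
```

Call:
{"fn": "play_rows", "kwargs": {
  "commands": [
    [-1, 0, 0, 0, -1],
    [-2, 0, 0, 0, -1],
    [-4, 0, 0, 0, -1],
    [-4, 0, 0, 0, -1],
    [-4, 0, 0, 0, -1]
  ]
}}

```text
time: 8.4
position: [0.4513, -0.1125, 0.1203]
tcp_rot: [[-1.0, 0.001, -0.003], [0.001, 1.0, 0.0], [0.003, 0.0, -1.0]]
force: [0.3, 0.5, -2.7]
grip_width: 0.055
gripper_force: 85.0
```

```bash
python3 avg.py 12
```

```text
mean [ 0.038 -0.185 -2.172 -0.008 -0.01   0.007] se [0.158 0.168 0.133 0.005 0.012 0.008]
9.0 [ 0.4544 -0.1125  0.1212]
```

Blue weighs about 0.22 kg, less than the lightest case plus the ball (0.29 kg), and its moment stays near zero after each shake. It does not have the ball, so I'll put it back and go above yellow.

Call:
{"fn": "play_rows", "kwargs": {
  "commands": [
    [0, 0, -1.5, 0, -1],
    [0, 0, -3, 0, -1],
    [0, 0, -3.9, 0, -1],
    [0, 0, -4.3, 0, -1],
    [0, 0, -4.3, 0, -1]
  ]
}}

```text
time: 9.5
position: [0.4545, -0.1124, 0.0138]
tcp_rot: [[-1.0, -0.0, -0.001], [-0.0, 1.0, 0.0], [0.001, 0.0, -1.0]]
force: [1.2, -0.2, -1.3]
grip_width: 0.0548
gripper_force: 86.3
```

Call:
{"fn": "play_rows", "kwargs": {
  "commands": [
    [0, 0, 0, 0, -1],
    [0, 0, 0, 0, 1],
    [0, 0, 0, 0, 1],
    [0, 0, 0, 0, 1],
    [0, 0, 0, 0, 1]
  ]
}}

```text
time: 10.0
position: [0.4546, -0.1126, 0.0141]
tcp_rot: [[-1.0, 0.0, 0.001], [0.0, 1.0, -0.0], [-0.001, -0.0, -1.0]]
force: [0.3, -0.3, -0.2]
grip_width: 0.0853
gripper_force: 0.0
```

Call:
{"fn": "play_rows", "kwargs": {
  "commands": [
    [0, 0, 0, 0, 1],
    [0, 0, 1.5, 0, 1],
    [0, 0, 3.2, 0, 1],
    [0, 0, 5.2, 0, 1],
    [0, 0, 7.2, 0, 1]
  ]
}}

```text
time: 10.5
position: [0.4534, -0.1123, 0.1952]
tcp_rot: [[-1.0, -0.0, -0.001], [-0.0, 1.0, 0.0], [0.001, 0.0, -1.0]]
force: [2.3, 0.1, 0.3]
grip_width: 0.0854
gripper_force: 0.0
```

Call:
{"fn": "play_rows", "kwargs": {
  "commands": [
    [0.2, 1.9, 0, 0, 1],
    [0.4, 3.8, 0, 0, 1],
    [0.7, 5.7, 0, 0, 1],
    [1, 7.6, 0, 0, 1],
    [1.3, 9.5, 0, 0, 1]
  ]
}}

```text
time: 11.0
position: [0.4866, 0.1267, 0.194]
tcp_rot: [[-1.0, 0.0, 0.001], [0.0, 1.0, -0.0], [-0.001, -0.0, -1.0]]
force: [0.1, -0.3, 0.2]
grip_width: 0.0855
gripper_force: 0.0
```

Call:
{"fn": "play_rows", "kwargs": {
  "commands": [
    [0, 0.4, 0, 0, 1],
    [0, 0.4, 0, 0, 1],
    [0, 0.4, 0, 0, 1],
    [0, 0.4, 0, 0, 1]
  ]
}}

```text
time: 11.4
position: [0.4867, 0.1323, 0.1934]
tcp_rot: [[-1.0, 0.004, -0.001], [0.004, 1.0, -0.001], [0.001, -0.001, -1.0]]
force: [-0.0, -0.4, 0.1]
grip_width: 0.0853
gripper_force: 0.0
```

```bash
python3 w.py d
```

```text
[0.48668371 0.13226268 0.19341124] [-0.11  0.16 -0.26  1.97  0.05  1.02  1.18] [[-1.0, 0.004, -0.001], [0.004, 1.0, -0.001], [0.001, -0.001, -1.0]] 0.08533517733003058
blue 6913.0 ((0.45403602719306946, -0.09658755362033844), (0.08567459136247635, 0.12949244678020477), 89.83201599121094) [ 0.38925537 -0.13957801] [ 0.5188073  -0.05383963]
yellow 6413.0 ((0.48915424942970276, 0.1412912756204605), (0.056863415986299515, 0.13168829679489136), 88.08765411376953) [0.422733   0.11094566] [0.5550574  0.17096627]
red 8024.0 ((0.47123727202415466, 0.023670563474297523), (0.06809886544942856, 0.130219504237175), 88.54963684082031) [ 0.4056719  -0.01151396] [0.5366468  0.05889526]
```

View pics/d.png

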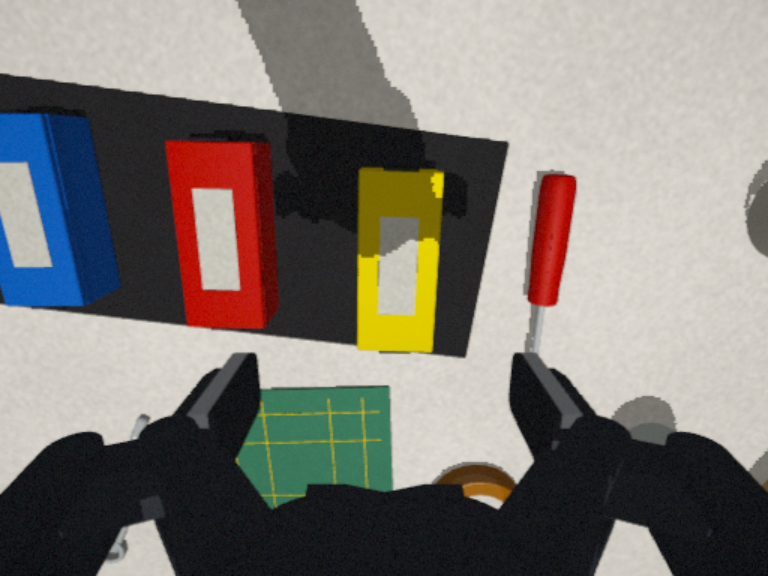

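Wrist view: blue is standing flat where it was put back. Yellow's top spans (358–443, 168–352), fitted at (0.489,0.141) with yaw about -2°, and the screwdriver (550,240) is clear of the fingers. I'll grip and lift yellow.

Call:
{"fn": "play_rows", "kwargs": {
  "commands": [
    [0.1, 0.3, -1.6, -0.2, 1],
    [0.1, 0.3, -3.4, -0.2, 1],
    [0.1, 0.3, -5.2, -0.2, 1],
    [0.1, 0.3, -6.6, -0.2, 1],
    [0.1, 0.3, -7.2, -0.2, 1]
  ]
}}

```text
time: 11.95
position: [0.4865, 0.1395, 0.0104]
tcp_rot: [[-1.0, 0.031, -0.006], [0.031, 1.0, -0.003], [0.006, -0.003, -1.0]]
force: [-0.2, -1.1, 0.2]
grip_width: 0.0854
gripper_force: 0.0
```

Call:
{"fn": "play_rows", "kwargs": {
  "commands": [
    [0, 0, 0, 0, 1],
    [0, 0, 0, 0, 0],
    [0, 0, 0, 0, -1],
    [0, 0, 0, 0, -1],
    [0, 0, 0, 0, -1]
  ]
}}

```text
time: 12.45
position: [0.4918, 0.1426, 0.0164]
tcp_rot: [[-1.0, 0.028, 0.005], [0.028, 1.0, 0.0], [-0.005, 0.001, -1.0]]
force: [-0.4, -1.7, 7.2]
grip_width: 0.0548
gripper_force: 87.9
```

Call:
{"fn": "play_rows", "kwargs": {
  "commands": [
    [0, 0, 0, 0, -1],
    [0, 0, 0.6, 0, -1],
    [0, 0, 1.8, 0, -1],
    [0, 0, 3.4, 0, -1],
    [0, 0, 4.3, 0, -1]
  ]
}}

```text
time: 12.95
position: [0.4893, 0.143, 0.1239]
tcp_rot: [[-1.0, 0.027, 0.002], [0.027, 1.0, 0.001], [-0.002, 0.001, -1.0]]
force: [0.8, -0.1, -5.5]
grip_width: 0.0548
gripper_force: 87.0
```

Call:
{"fn": "play_rows", "kwargs": {
  "commands": [
    [0, 0, 0, 0, -1],
    [0, 0, 0, 0, -1],
    [0, 0, 0, 0, -1],
    [0, 0, 0, 0, -1]
  ]
}}

```text
time: 13.35
position: [0.4871, 0.1418, 0.119]
tcp_rot: [[-1.0, 0.028, -0.005], [0.028, 1.0, -0.001], [0.005, -0.002, -1.0]]
force: [0.3, 0.3, -6.1]
grip_width: 0.0549
gripper_force: 87.0
```

```bash
python3 avg.py 10
```

```text
mean [ 1.02e-01  2.94e-01 -5.88e+00  5.00e-03 -1.90e-02 -1.00e-02] se [0.162 0.13  0.132 0.009 0.008 0.011]
13.85 [0.4893 0.1426 0.1213]
```

Call:
{"fn": "play_rows", "kwargs": {
  "commands": [
    [2, 0, 0, 0, -1],
    [4, 0, 0, 0, -1],
    [2, 0, 0, 0, -1],
    [0, 0, 0, 0, -1],
    [2, 0, 0, 0, -1]
  ]
}}

```text
time: 14.35
position: [0.4772, 0.1285, 0.0931]
tcp_rot: [[-0.996, 0.012, -0.09], [0.015, 0.999, -0.031], [0.09, -0.033, -0.995]]
force: [-14.7, -4.4, -17.2]
grip_width: 0.0547
gripper_force: 92.2
```

Call:
{"fn": "play_rows", "kwargs": {
  "commands": [
    [2, 0, 0, 0, -1],
    [2, 0, 0, 0, -1],
    [2, 0, 0, 0, -1],
    [2, 0, 0, 0, -1],
    [2, 0, 0, 0, -1]
  ]
}}

```text
time: 14.85
position: [0.5892, 0.1429, 0.1218]
tcp_rot: [[-1.0, 0.028, -0.0], [0.028, 1.0, 0.0], [0.0, 0.0, -1.0]]
force: [-0.1, 1.3, -5.4]
grip_width: 0.0546
gripper_force: 92.7
```

```bash
python3 avg.py 12
```

```text
mean [ 3.700e-02  2.410e-01 -6.063e+00 -3.000e-03  5.500e-02  1.000e-02] se [0.125 0.208 0.195 0.008 0.007 0.006]
15.45 [0.5892 0.1425 0.1213]
```

Call:
{"fn": "play_rows", "kwargs": {
  "commands": [
    [-1, 0, 0, 0, -1],
    [-2, 0, 0, 0, -1],
    [-4, 0, 0, 0, -1],
    [-4, 0, 0, 0, -1],
    [-4, 0, 0, 0, -1]
  ]
}}

```text
time: 15.95
position: [0.486, 0.142, 0.1201]
tcp_rot: [[-1.0, 0.026, -0.003], [0.026, 1.0, -0.002], [0.003, -0.002, -1.0]]
force: [0.5, -0.6, -5.3]
grip_width: 0.0546
gripper_force: 92.6
```

```bash
python3 avg.py 14
```

```text
mean [ 1.76e-01 -2.30e-02 -6.01e+00 -2.00e-03 -8.20e-02  2.00e-03] se [0.149 0.106 0.16  0.009 0.016 0.007]
16.65 [0.4893 0.1425 0.1212]
```

Yellow's moment about y went -0.02, then +0.055 after the +x stop, then -0.08 after the -x stop. That is the ball moving from end to end. I'll put yellow down and check red.

Call:
{"fn": "play_rows", "kwargs": {
  "commands": [
    [0, 0, -1.5, 0, -1],
    [0, 0, -3, 0, -1],
    [0, 0, -3.9, 0, -1],
    [0, 0, -4.3, 0, -1],
    [0, 0, -4.3, 0, -1]
  ]
}}

```text
time: 17.15
position: [0.4876, 0.1419, 0.0162]
tcp_rot: [[-1.0, 0.028, -0.006], [0.028, 1.0, -0.004], [0.006, -0.004, -1.0]]
force: [-10.5, -2.6, 15.9]
grip_width: 0.0548
gripper_force: 95.9
```

Call:
{"fn": "play_rows", "kwargs": {
  "commands": [
    [0, 0, 0, 0, -1],
    [0, 0, 0, 0, 1],
    [0, 0, 0, 0, 1],
    [0, 0, 0, 0, 1],
    [0, 0, 0, 0, 1]
  ]
}}

```text
time: 17.65
position: [0.4903, 0.1428, 0.0143]
tcp_rot: [[-1.0, 0.028, 0.002], [0.028, 1.0, 0.001], [-0.002, 0.001, -1.0]]
force: [0.0, -0.3, 0.5]
grip_width: 0.0855
gripper_force: 0.0
```

Call:
{"fn": "play_rows", "kwargs": {
  "commands": [
    [0, 0, 0, 0, 1],
    [0, 0, 1.5, 0, 1],
    [0, 0, 3.2, 0, 1],
    [0, 0, 5.2, 0, 1],
    [0, 0, 7.2, 0, 1]
  ]
}}

```text
time: 18.15
position: [0.4886, 0.1423, 0.1951]
tcp_rot: [[-1.0, 0.028, -0.001], [0.028, 1.0, -0.0], [0.001, -0.0, -1.0]]
force: [1.0, 0.1, -0.3]
grip_width: 0.0855
gripper_force: 0.0
```

Call:
{"fn": "play_rows", "kwargs": {
  "commands": [
    [-0.3, -1.8, 0, 0, 1],
    [-0.6, -3.6, 0, 0, 1],
    [-0.7, -5, 0, 0, 1],
    [-0.7, -5, 0, 0, 1],
    [-0.7, -5, 0, 0, 1]
  ]
}}

```text
time: 18.65
position: [0.4716, 0.0168, 0.1937]
tcp_rot: [[-1.0, 0.031, 0.0], [0.031, 1.0, 0.0], [-0.0, 0.0, -1.0]]
force: [-0.7, 0.1, -0.3]
grip_width: 0.0856
gripper_force: 0.0
```

```bash
python3 w.py e
```

```text
[0.47164431 0.0167516  0.19372451] [ 0.05  0.1  -0.18  2.04  0.02  1.    1.4 ] [[-1.0, 0.031, 0.0], [0.031, 1.0, 0.0], [-0.0, 0.0, -1.0]] 0.08561626107855416
blue 8301.5 ((0.45389610528945923, -0.10474985092878342), (0.1300981342792511, 0.07040800899267197), 0.0855429396033287) [ 0.38882658 -0.14002334] [ 0.5189225  -0.06948242]
yellow 7643.0 ((0.48516708612442017, 0.13575048744678497), (0.0701080709695816, 0.13254068791866302), 88.51860809326172) [0.41805398 0.09958603] [0.5522901  0.17223121]
red 6455.0 ((0.4703633487224579, 0.017892468720674515), (0.05687616020441055, 0.1304192841053009), 88.66830444335938) [ 0.40524834 -0.01153126] [0.5361887  0.04695275]
```

View pics/e.png

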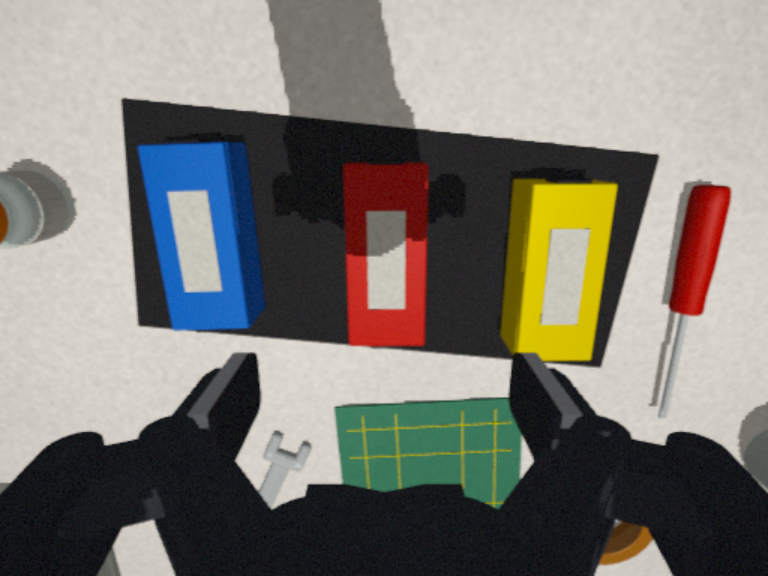

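Wrist view: all three cases stand flat. Red's top is at (345–428, 163–346), fitted at (0.470,0.018), directly under the gripper. I'll grip and shake red.

Call:
{"fn": "play_rows", "kwargs": {
  "commands": [
    [0, 0, -1.6, 0, 1],
    [0, 0, -3.4, 0, 1],
    [0, 0, -5.2, 0, 1],
    [0, 0, -6.6, 0, 1],
    [0, 0, -7.2, 0, 1]
  ]
}}

```text
time: 19.2
position: [0.4688, 0.0199, 0.0101]
tcp_rot: [[-1.0, 0.024, -0.007], [0.024, 1.0, 0.001], [0.007, 0.001, -1.0]]
force: [-0.1, -0.5, -0.8]
grip_width: 0.0853
gripper_force: 0.0
```

Call:
{"fn": "play_rows", "kwargs": {
  "commands": [
    [0, 0, 0, 0, 1],
    [0, 0, 0, 0, 0],
    [0, 0, 0, 0, -1],
    [0, 0, 0, 0, -1],
    [0, 0, 0, 0, -1]
  ]
}}

```text
time: 19.7
position: [0.4739, 0.0181, 0.0156]
tcp_rot: [[-1.0, 0.027, 0.004], [0.027, 1.0, 0.001], [-0.004, 0.001, -1.0]]
force: [0.6, 1.4, 4.9]
grip_width: 0.055
gripper_force: 86.9
```

Call:
{"fn": "play_rows", "kwargs": {
  "commands": [
    [0, 0, 0, 0, -1],
    [0, 0, 0.6, 0, -1],
    [0, 0, 1.8, 0, -1],
    [0, 0, 3.4, 0, -1],
    [0, 0, 4.3, 0, -1]
  ]
}}

```text
time: 20.2
position: [0.4717, 0.0173, 0.1229]
tcp_rot: [[-1.0, 0.028, 0.001], [0.028, 1.0, 0.0], [-0.001, 0.0, -1.0]]
force: [0.7, 0.4, -3.9]
grip_width: 0.0547
gripper_force: 86.5
```

Call:
{"fn": "play_rows", "kwargs": {
  "commands": [
    [0, 0, 0, 0, -1],
    [0, 0, 0, 0, -1],
    [0, 0, 0, 0, -1],
    [0, 0, 0, 0, -1]
  ]
}}

```text
time: 20.6
position: [0.4696, 0.0173, 0.119]
tcp_rot: [[-1.0, 0.028, -0.005], [0.028, 1.0, -0.0], [0.005, -0.0, -1.0]]
force: [1.1, -0.2, -4.0]
grip_width: 0.055
gripper_force: 86.5
```

```bash
python3 avg.py 10
```

```text
mean [ 2.800e-01  1.270e-01 -4.595e+00  7.000e-03 -1.700e-02 -4.000e-03] se [0.156 0.133 0.214 0.011 0.007 0.006]
21.1 [0.4718 0.0176 0.1213]
```

Call:
{"fn": "play_rows", "kwargs": {
  "commands": [
    [2, 0, 0, 0, -1],
    [4, 0, 0, 0, -1],
    [2, 0, 0, 0, -1],
    [0, 0, 0, 0, -1],
    [2, 0, 0, 0, -1]
  ]
}}

```text
time: 21.6
position: [0.4536, 0.0112, 0.0923]
tcp_rot: [[-0.995, 0.022, -0.099], [0.023, 1.0, -0.014], [0.099, -0.016, -0.995]]
force: [-15.9, -1.4, -14.7]
grip_width: 0.0551
gripper_force: 86.0
```

Call:
{"fn": "play_rows", "kwargs": {
  "commands": [
    [2, 0, 0, 0, -1],
    [2, 0, 0, 0, -1],
    [2, 0, 0, 0, -1],
    [2, 0, 0, 0, -1],
    [2, 0, 0, 0, -1]
  ]
}}

```text
time: 22.1
position: [0.572, 0.0175, 0.1218]
tcp_rot: [[-1.0, 0.028, 0.001], [0.028, 1.0, -0.0], [-0.001, -0.0, -1.0]]
force: [-0.7, 0.2, -4.6]
grip_width: 0.0546
gripper_force: 86.4
```

```bash
python3 avg.py 12
```

```text
mean [-6.200e-02  2.650e-01 -4.737e+00  9.000e-03  9.000e-03 -2.000e-03] se [0.14  0.193 0.097 0.01  0.004 0.008]
22.7 [0.5717 0.0175 0.1213]
```

Call:
{"fn": "play_rows", "kwargs": {
  "commands": [
    [-1, 0, 0, 0, -1],
    [-2, 0, 0, 0, -1],
    [-4, 0, 0, 0, -1],
    [-4, 0, 0, 0, -1],
    [-4, 0, 0, 0, -1]
  ]
}}

```text
time: 23.2
position: [0.4683, 0.0171, 0.12]
tcp_rot: [[-1.0, 0.027, -0.004], [0.027, 1.0, -0.001], [0.004, -0.001, -1.0]]
force: [1.5, -0.3, -4.1]
grip_width: 0.0549
gripper_force: 86.1
```

```bash
python3 avg.py 14
```

```text
mean [ 0.28  -0.126 -4.722  0.005 -0.024  0.013] se [0.162 0.181 0.131 0.008 0.014 0.007]
23.9 [0.4718 0.0175 0.1212]
```

Red's moment barely changes (-0.017, +0.009, -0.024), so it has no ball and yellow is the one. I'll put red down gently and return above yellow.

Call:
{"fn": "play_rows", "kwargs": {
  "commands": [
    [0, 0, -1.5, 0, -1],
    [0, 0, -3, 0, -1],
    [0, 0, -3.8, 0, -1],
    [0, 0, -4.1, 0, -1],
    [0, 0, -4.2, 0, -1]
  ]
}}

```text
time: 24.4
position: [0.471, 0.0175, 0.0158]
tcp_rot: [[-1.0, 0.028, -0.002], [0.028, 1.0, -0.0], [0.002, -0.0, -1.0]]
force: [-1.8, -0.6, -2.0]
grip_width: 0.0547
gripper_force: 86.8
```

Call:
{"fn": "play_rows", "kwargs": {
  "commands": [
    [0, 0, -0.1, 0, -1],
    [0, 0, -0.1, 0, -1],
    [0, 0, -0.1, 0, 1],
    [0, 0, -0.1, 0, 1],
    [0, 0, -0.1, 0, 1]
  ]
}}

```text
time: 24.9
position: [0.4735, 0.0177, 0.0149]
tcp_rot: [[-1.0, 0.028, 0.003], [0.028, 1.0, 0.0], [-0.003, 0.0, -1.0]]
force: [-0.3, -0.1, 0.6]
grip_width: 0.0853
gripper_force: 0.0
```

Call:
{"fn": "play_rows", "kwargs": {
  "commands": [
    [0, 0, 0, 0, 1],
    [0, 0, 0, 0, 1],
    [0, 0, 2, 0, 1],
    [0, 0, 4, 0, 1],
    [0, 0, 6, 0, 1]
  ]
}}

```text
time: 25.4
position: [0.471, 0.0175, 0.1647]
tcp_rot: [[-1.0, 0.028, -0.002], [0.028, 1.0, 0.0], [0.002, 0.0, -1.0]]
force: [1.3, 0.1, 0.3]
grip_width: 0.0854
gripper_force: 0.0
```

Call:
{"fn": "play_rows", "kwargs": {
  "commands": [
    [0.2, 1.5, 0.5, 0, 1],
    [0.4, 3.2, 1.2, 0, 1],
    [0.6, 5, 1.2, 0, 1],
    [0.6, 5, 1.2, 0, 1],
    [0.6, 5, 1.2, 0, 1]
  ]
}}

```text
time: 25.9
position: [0.4863, 0.144, 0.1937]
tcp_rot: [[-1.0, 0.024, -0.0], [0.024, 1.0, -0.0], [0.0, -0.0, -1.0]]
force: [-0.4, -0.8, -0.1]
grip_width: 0.0857
gripper_force: 0.0
```

```bash
python3 w.py f
```

```text
[0.48632102 0.14399955 0.19365783] [-0.1   0.17 -0.3   1.96  0.06  1.02  1.13] [[-1.0, 0.024, -0.0], [0.024, 1.0, -0.0], [0.0, -0.0, -1.0]] 0.08567569536349744
blue 6246.5 ((0.45344606041908264, -0.09139620512723923), (0.07964795082807541, 0.12964139878749847), 88.64193725585938) [ 0.38870344 -0.13274527] [ 0.5184272  -0.05246034]
yellow 6495.5 ((0.4857979416847229, 0.1415155529975891), (0.057413045316934586, 0.13058774173259735), 88.56251525878906) [0.42002237 0.11159149] [0.55171937 0.17090242]
red 8199.5 ((0.47142860293388367, 0.024412794038653374), (0.06994331628084183, 0.12982045114040375), 88.32223510742188) [ 0.40591645 -0.0120693 ] [0.5366915  0.06080008]
```

View pics/f.png

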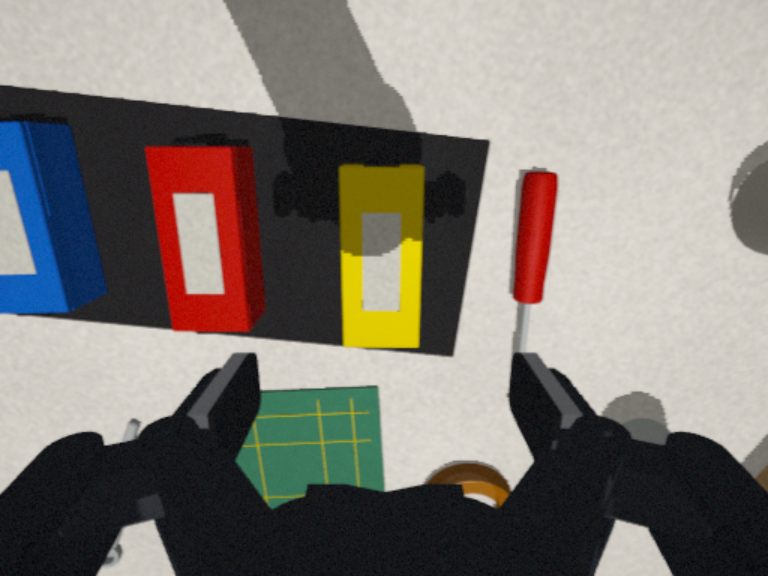

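Wrist view: red and blue stand flat, and yellow's top is at (340–424, 165–347), fitted at (0.486,0.1415). I'll grip it, lift it and carry it over the green mat at (0.70,0.056).

Call:
{"fn": "play_rows", "kwargs": {
  "commands": [
    [0, 0, -1.6, 0, 1],
    [0, 0, -3.4, 0, 1],
    [0, 0, -5.2, 0, 1],
    [0, 0, -6.6, 0, 1],
    [0, 0, -7.2, 0, 1]
  ]
}}

```text
time: 26.45
position: [0.4834, 0.1389, 0.0099]
tcp_rot: [[-0.999, 0.031, -0.008], [0.031, 1.0, -0.004], [0.007, -0.004, -1.0]]
force: [-1.1, 0.3, 0.4]
grip_width: 0.0855
gripper_force: 0.0
```

Call:
{"fn": "play_rows", "kwargs": {
  "commands": [
    [0, 0, 0, 0, 1],
    [0, 0, 0, 0, 0],
    [0, 0, 0, 0, -1],
    [0, 0, 0, 0, -1],
    [0, 0, 0, 0, -1]
  ]
}}

```text
time: 26.95
position: [0.4892, 0.1429, 0.0162]
tcp_rot: [[-1.0, 0.028, 0.005], [0.028, 1.0, 0.001], [-0.005, 0.001, -1.0]]
force: [-0.1, -1.7, 7.0]
grip_width: 0.0548
gripper_force: 87.9
```

Call:
{"fn": "play_rows", "kwargs": {
  "commands": [
    [0, 0, 0, 0, -1],
    [0, 0, 0.6, 0, -1],
    [0, 0, 1.6, 0, -1],
    [0, 0, 2.8, 0, -1],
    [0, 0, 4, 0, -1]
  ]
}}

```text
time: 27.45
position: [0.4845, 0.142, 0.114]
tcp_rot: [[-1.0, 0.027, -0.004], [0.027, 1.0, -0.001], [0.004, -0.001, -1.0]]
force: [-0.1, -0.1, -6.3]
grip_width: 0.0545
gripper_force: 86.7
```

Call:
{"fn": "play_rows", "kwargs": {
  "commands": [
    [0.4, -0.2, 1, 0, -1],
    [1.2, -0.5, 2, 0, -1],
    [2.2, -0.9, 2.6, 0, -1],
    [3.3, -1.4, 3, 0, -1],
    [4.5, -1.9, 3, 0, -1]
  ]
}}

```text
time: 27.95
position: [0.5994, 0.0951, 0.1905]
tcp_rot: [[-1.0, 0.027, 0.001], [0.027, 1.0, 0.0], [-0.001, 0.0, -1.0]]
force: [0.4, 1.0, -5.4]
grip_width: 0.0547
gripper_force: 87.1
```

Call:
{"fn": "play_rows", "kwargs": {
  "commands": [
    [1.2, -0.5, 0, 0, -1],
    [2.4, -0.9, 0, 0, -1],
    [3.3, -1.3, 0, 0, -1],
    [3.8, -1.5, 0, 0, -1],
    [4, -1.6, 0, 0, -1]
  ]
}}

```text
time: 28.45
position: [0.6986, 0.0533, 0.1871]
tcp_rot: [[-1.0, 0.03, -0.003], [0.03, 1.0, -0.001], [0.003, -0.001, -1.0]]
force: [0.1, -0.4, -5.9]
grip_width: 0.0549
gripper_force: 87.1
```

Call:
{"fn": "play_rows", "kwargs": {
  "commands": [
    [0, 0, 0, 0, -1],
    [0, 0, 0, 0, -1],
    [0, 0, 0, 0, -1],
    [0, 0, 0, 0, -1],
    [0, 0, 0, 0, -1]
  ]
}}

```text
time: 28.95
position: [0.6988, 0.0556, 0.189]
tcp_rot: [[-1.0, 0.027, -0.0], [0.027, 1.0, 0.0], [0.0, 0.0, -1.0]]
force: [0.1, 0.7, -5.3]
grip_width: 0.055
gripper_force: 87.1
```

```bash
python3 avg.py 10; python3 - <<'E'
from h import *
a,b=cam("scene")[0]["frame"],cam("side")[0]["frame"]
cv2.imwrite("pics/g.png",np.hstack([cv2.resize(x,(400,300)) for x in (a,b)])[:,:,::-1])
E
```

```text
mean [-3.200e-02 -1.090e-01 -6.025e+00  1.000e-03  1.300e-02 -3.000e-03] se [0.099 0.163 0.171 0.008 0.011 0.004]
29.45 [0.6993 0.0549 0.1888]
```

View pics/g.png

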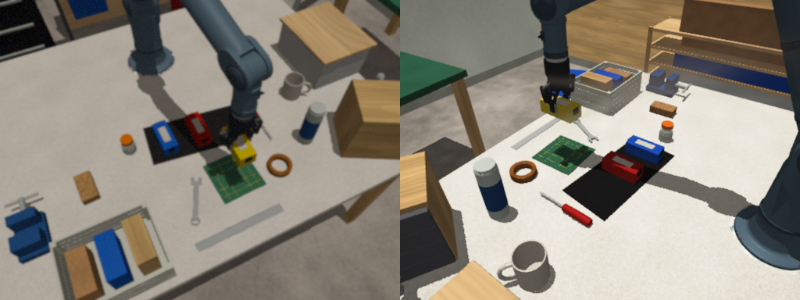

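The yellow case is held level over the green mat at (0.699,0.055), about 0.2 m up. Blue and red stand flat on the dark mat and the other objects are untouched, so I'm handing in.

```bash
python3 -c "
from workcell import *
print(finish_job())"
```

```text
the job is handed in; nothing more can be done
None
```

The yellow case is the one that rattles: I handed in with it held level about 20 cm over the middle of the green mat, and with the blue and red cases, which don't rattle, standing flat on the dark mat; the judge returned no verdict.

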